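Slide the printing plate out of its jig and lay it on the inking stand

ROBOT

A 6-joint arm with a two-finger parallel gripper is mounted at the origin on a cart in front of the work surface, level with it; the furniture and walls round the work are solid. World frame = base frame: x ahead of the robot, y to its left, z up, the work surface at z = 0. Lengths are in m, angles in rad, forces in N, time in s.
With the tool pointing down it reaches from about 0.275 to 0.825 m from the base axis. Payload 4.9 kg.
Tool frame: the origin (TCP) lies where the fingers leave the gripper's body, on its centre line; the fingertips stand 73 mm ahead of it and the grasp point (between the pads) lies 54 mm ahead of it (tcp_to_grasp is the distance from the TCP to the grasp point, in m); z points along the fingers, y is the line along which they close (so a half turn about z gives the same grasp; the last joint's range is limited). The gripper opens to 85 mm and grips with 20 to 120 N. Pads are 22 mm wide; open, the fingers measure 114 mm over their backs; the gripper's body (76 mm by 85 mm) begins 54 mm behind the grasp point. The pads swing forward as they close: fully open they stand 13 mm farther back than shut.
Start: joints at [-1.272, 0.326, -0.193, 1.052, 0, 1.437], TCP at [0.231, -0.499, 0.304] pointing down, gripper open.
Joint ranges: [-2.65, 2.65], [-0.97, 1.79], [-1.3, 1.35], [-1.93, 2.1], [-1.47, 1.37], [-3.14, 3.14]. Speed limits (rad/s): [2.57, 2.57, 3.14, 3.14, 3.14, 3.14].

INTERFACE

Orientations are given as a rotation vector (axis times angle).
In Python, from plant import observe, get_image, get_calibration, hand_in, tcp_to_grasp gives the robot as it stands.
- The arm moves only by the tool move_arm, never from a script. Its argument "moves" is a list of rows, each a list of 7 numbers: the shift along the world's x, y, z in mm, then the turn, a rotation vector about the world's x, y, z in degrees, then the opening, from -1 (shut) to 1 (fully open). In form: [[dx, dy, dz, rx, ry, rz, fingers], ...]. A call has 1 to 8 rows; each row is the pose to reach, as a shift and turn from the pose commanded when the call began; what a row does not reach only later rows make up. A row lasts 1/10 s, in which the tool goes at most 50 mm and 8.59 degrees, less where a joint would pass 70% of its speed; a pose out of reach is approached as far as the arm can. A call with a gripper value outside its range is refused whole. The fingers move at their own pace and stop on an object; the grip force is fixed at half the most. Time passes only in rows, so rows that repeat a pose let the fingers close. It gives the time, the measured TCP pose, the force, the opening and the grip force at its end, in the units of the state.
- observe(): the state, without advancing time (a new reading comes with each control period).
- get_image(name): name is "scene" or "top" or "wrist"; returns the picture (384x512x3 uint8, blue, green, red); there is no depth.
- get_calibration(name): a dict with "mtx" (3x3 intrinsics, pixels), "k1" (the pictures are not rectified: a ray, as slopes to the right and down, at radius r is drawn at 1 + k1 r^2 times it, then the intrinsics apply), "world_from_camera" (4x4, takes a point from camera to world coordinates). Camera axes: x right, y down, z forward; pixel columns grow to the right and rows downward; lengths in m; the calibration is good to about 2 mm. A picture is of the moment at which its call begins: read the wrist's pose just before it. get_calibration takes no time and is no camera call; for the wrist camera it gives the pose at the moment of the call.
- hand_in(): hands the job in; it is judged then, once.
The state is a dict: "t": time; "qpos": joint angles; "qvel": joint speeds; "tau": joint torques, N m; "tool_pos": TCP position; "tcp_rot": TCP orientation; "wrist_force": force on the tool from outside, world axes, zero at the start; "moment": the same for the moment, N m; "grip_width": finger opening in m; "gripper_force": force on a finger pad.
Only numpy, scipy, OpenCV 4.12 (cv2) and the standard library are available. Lean on these libraries where they do the work, as an engineer would, in place of code of your own. Each camera call takes 0.05 s, during which the arm holds its last target. There are 200 camera calls.

TASK

The thin metal printing plate lies between the fences of the registration jig, where it cannot be gripped. Touch down slowly and press on it with the fingertips just firmly enough to move it (hard pressing or knocking scratches it) and slide it forward until its front end hangs well over the jig's open front edge but still lies flat, then grip the overhanging end by its two sides, lift it out and set it down, not drop it, face up, lengthways and centred on the cork top of the inking stand. Let go of it there, and leave the ink pot and the lino cutter where they are.

Things in the scene. Friction and masses are not known exactly. Their poses are not given: they have to be found in the camera images.
- plate: flat aluminium printing plate, rounded edges, 130 (x) x 52 (y) x 3 (z) mm, 0.05 to 0.12 kg, loose. Origin at the centre of its underside; x along its length, front end at -x (marked by two small dark dots on the face), z up. Starts on the jig's bed, front end 1 to 8 mm behind the open edge, rear under the hold-down weight.
- plate_front (a point): middle of the plate's front end face, 65 mm from the plate's centre toward its -x, at half its thickness
- jig: registration jig, fixed to the table: wooden block 152 x 92 mm. Origin under the bed's centre at table height; -x is the open front (toward the robot), z up. A dark fence runs the whole length of each side: inner faces at y = +-28 mm, 14 mm wide, top at z = 64 mm (the plate has 2 mm play each side). A rear stop of the same height stands at x = +69 mm.
- jig_edge (a point): middle of the jig's open front edge, at the bed's surface: x = -70, y = 0, z = 55 mm in the jig's frame
- bed: the jig's flat, rigid wooden bed on which the plate lies; same frame as the jig; surface at z = 55 mm, from x = -70 (open front edge) to x = +69 mm. The plate slides on it with a friction coefficient of 0.15 to 0.25, so a fingertip that presses too lightly slips over the plate.
- stand: inking stand, fixed to the table: narrow wooden T-shaped block with a cork top. Origin under its centre at table height, x along its length. Foot 120 x 72 mm, 12 mm high; the cork top is 112 (x) x 34 (y) mm, flat, at z = 58 mm; narrower than the plate, so that fingers on the plate's sides pass beside it
- stand_top (a point): centre of the stand's cork top surface
- ink_pot_0: small round ink pot with black lid, diameter 44, height 51 mm, loose, standing between jig and stand; bystander, origin under its centre
- lino_cutter: lino cutter with a bulbous wooden handle, 22 x 91 x 23 mm, loose, lying between jig and stand; bystander, origin under its centre, y along its length
- eyelet_press: tall cast hand press fixed on the table behind the gap between jig and stand, 95 mm wide, its ball lever reaching 0.13 m from its origin toward the robot at 0.2 to 0.3 m height; not used: carry things round in front of it (nearer the robot). Origin on the table under it
- weight_mid (a point): middle of the underside of the jig's hold-down weight: a steel block (20 mm in x, top at z = 104 mm) on a rod across the channel, centred 42 mm behind the bed's centre, riding up and down on two brass posts. It bears on the rear of the plate with an unknown 2 to 7 N until the plate's rear end has slid out from under it, after 16 to 28 mm of sliding.

How it is judged:
By the outcome, as a careful person would: the job done as asked, in the order asked, and still so for the second after the job is handed in, with the robot touching nothing.
It also fails if it takes over 72 s, if anything falls off the work surface, if the arm or the gripper's body presses on something with over 40 N, if the wrist force passes 120 N, or if a joint passes its speed limit or range.

## Working session

There is one attempt and no reset: what is moved stays moved. The work goes in short steps, Python scripts to look and compute and a tool call to move; the robot and the scene stay as the last step left them, time stands still between calls to the robot, and variables do not carry over. Pictures are saved under pics/ and viewed, at most 10 in all, crops included, and the job is handed in when it is done.

Besides the shell and the picture viewer there is one more tool, called after "Emit:" by a JSON object that holds its "name" and its "arguments". move_arm: Moves the arm, as the interface text tells. Its arguments: {"type":"object","properties":{"moves":{"type":"array","items":{"type":"array","items":{"type":"number"}}}},"required":["moves"]}

```bash
mkdir -p pics; ls; cat > h.py <<'E'
import numpy as np, cv2
from plant import *
def save(n,f):
    im=get_image(n); cv2.imwrite('pics/'+f,im); return im
def pix2world(n,uv,z,c=None):
    c=c or get_calibration(n); K=np.array(c['mtx']);T=np.array(c['world_from_camera'])
    out=[]
    for (u,v) in uv:
        d=np.array([(u-K[0,2])/K[0,0],(v-K[1,2])/K[1,1]]); s=d.copy()
        for _ in range(20): s=d/(1+c['k1']*(s@s))
        r=T[:3,:3]@np.array([s[0],s[1],1]); o=T[:3,3]
        out.append(o+r*(z-o[2])/r[2])
    return np.array(out)
E
python3 - <<'E'
from h import *
print(observe(),tcp_to_grasp)
a=save('top','top0.png');b=save('scene','scene0.png')
for n in('top','scene','wrist'):print(n,get_calibration(n))
cv2.imwrite('pics/top0b.png',cv2.resize(a,(800,600),interpolation=cv2.INTER_CUBIC))
E
```

```text
pics
{'t': 0.0, 'qpos': array([-1.27223150e+00,  3.26965615e-01, -1.93560691e-01,  1.05201718e+00,
       -1.88621137e-05,  1.43659655e+00]), 'qvel': array([-6.77300144e-05,  8.36069068e-04,  1.48630962e-03,  5.66826292e-04,
       -1.13122616e-03,  1.23742553e-03]), 'tau': array([-1.22132828e-04, -4.43396473e+01,  2.62440830e+01,  1.53535214e-02,
       -2.44768326e-04,  2.94294914e-06]), 'tool_pos': array([ 0.23053242, -0.49885608,  0.3030987 ]), 'tcp_rot': array([-3.06663328e+00, -6.74119223e-01,  2.54678622e-04]), 'wrist_force': array([ 0.36231164, -0.69937025,  0.44820205]), 'moment': array([-0.03528914,  0.04121695, -0.03917051]), 'gripper_force': 0.0, 'grip_width': 0.08578046704067194} 0.0539
top {'mtx': array([[479.57498803,   0.        , 248.5590376 ],
       [  0.        , 479.57498803, 191.65814379],
       [  0.        ,   0.        ,   1.        ]]), 'k1': -0.10365448042577256, 'world_from_camera': array([[ 0.02408455, -0.99767796,  0.06370727,  0.46003009],
       [-0.99947086, -0.02542341, -0.02028923,  0.02028948],
       [ 0.02186178, -0.06318491, -0.99776236,  1.045
[... 299 characters left out ...]
.88048247, -0.29472012,  0.37133633,  0.21220398],
       [-0.47374571,  0.51763129, -0.71247656,  0.6406457 ],
       [ 0.01776587, -0.80324212, -0.59538767,  0.60989838],
       [ 0.        ,  0.        ,  0.        ,  1.        ]])}
wrist {'mtx': array([[279.59478762,   0.        , 256.10761097],
       [  0.        , 279.59478762, 192.64060258],
       [  0.        ,   0.        ,   1.        ]]), 'k1': -0.007998211250723582, 'world_from_camera': array([[ 0.41955156, -0.85834999, -0.29531642,  0.30542981],
       [-0.90772978, -0.39736138, -0.13464985, -0.46416255],
       [-0.00177065,  0.32456007, -0.94586343,  0.37291096],
       [ 0.        ,  0.        ,  0.        ,  1.        ]])}
```

View pics/top0b.png

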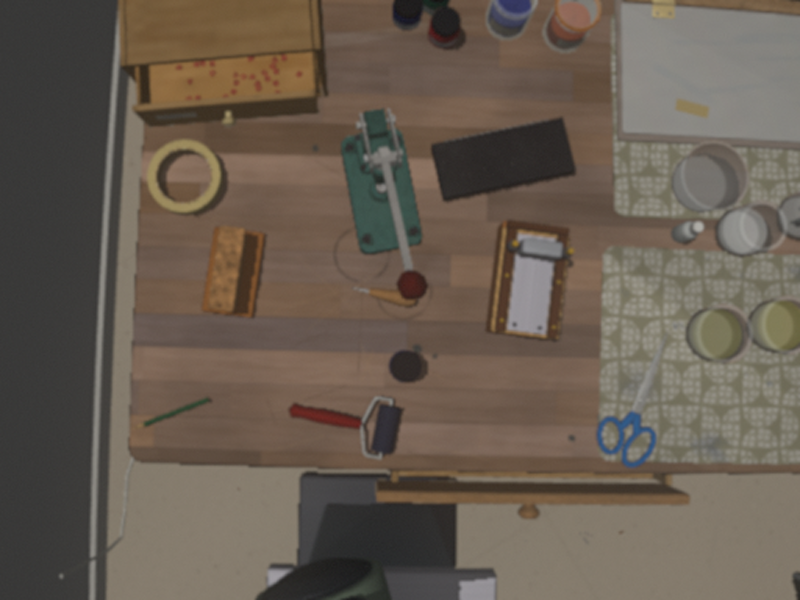

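View pics/scene0.png

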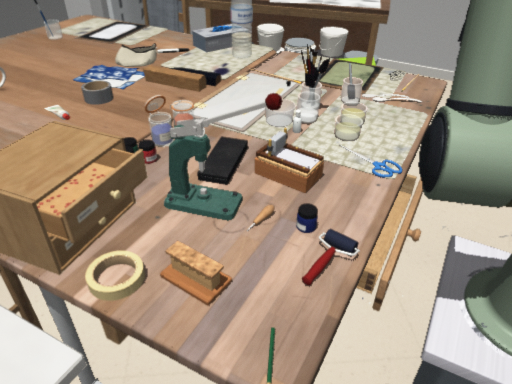

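The top view (800 wide) shows the jig near (530,280) with its open front facing down toward the robot. The stand is near (235,270), the press lever ball at (411,285), and the pot at (407,365). Next I enlarge the jig and the stand.

```bash
python3 - <<'E'
from h import *
a=cv2.imread('pics/top0.png')
j=cv2.resize(a[135:225,305:375],None,fx=6,fy=6,interpolation=cv2.INTER_CUBIC)
s=cv2.resize(a[135:225,120:180],None,fx=6,fy=6,interpolation=cv2.INTER_CUBIC)
o=np.hstack([j,s]);o=cv2.convertScaleAbs(o,alpha=1.6,beta=10);print(o.shape)
cv2.imwrite('pics/crop0.png',o)
E
```

```text
(540, 780, 3)
```

View pics/crop0.png

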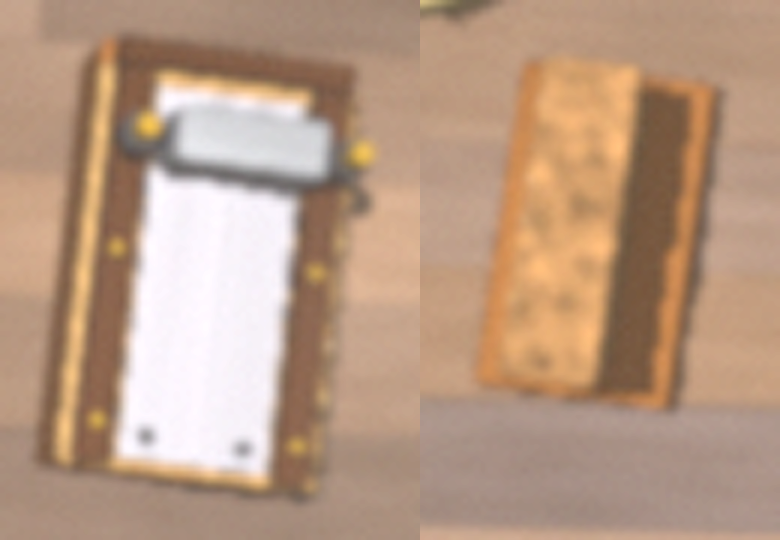

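The crop shows the plate's front corners at (116,458) and (270,478), the front dots at (147,436) and (242,449), and the plate's rear corners at (157,88) and (308,106). The cork corners are at (538,58), (638,66), (600,388) and (500,378).

```bash
python3 - <<'E'
from h import *
f=lambda x,y,o:(o+(x+.5)/6-.5,135+(y+.5)/6-.5)
P=pix2world('top',[f(x,y,305) for x,y in[(116,458),(270,478),(308,106),(157,88)]],.058)
S=pix2world('top',[f(x-420,y,120) for x,y in[(500,378),(600,388),(638,66),(538,58)]],.058)
B=pix2world('top',[f(x,y,305) for x,y in[(110,470),(272,490)]],.055)
for n,Q in(('plate',P),('stand',S)):
    m=Q.mean(0);ax=(Q[2]+Q[3]-Q[0]-Q[1])/2
    print(n,Q.round(4).tolist(),m.round(4),'len',np.linalg.norm(ax),'wid',np.linalg.norm(Q[0]+Q[3]-Q[1]-Q[2])/2,'yaw',np.degrees(np.arctan2(ax[1],ax[0])))
print(B)
D=pix2world('top',[(407/1.5625,365/1.5625)],.05);print('pot',D)
D=pix2world('top',[(411/1.5625,285/1.5625)],.25);print('ball',D)
E
```

```text
plate [[0.4871, -0.1567, 0.058], [0.4814, -0.2106, 0.058], [0.6115, -0.2228, 0.058], [0.6162, -0.1694, 0.058]] [ 0.5491 -0.1899  0.058 ] len 0.13023267383058332 wid 0.05389992293612794 yaw -5.482773351650707
stand [[0.5047, 0.2385, 0.058], [0.5022, 0.2038, 0.058], [0.614, 0.1949, 0.058], [0.616, 0.2298, 0.058]] [0.5592 0.2167 0.058 ] len 0.11187449291043745 wid 0.03487104808645843 yaw -4.488366769139832
[[ 0.4829706  -0.15524695  0.055     ]
 [ 0.47732767 -0.21210257  0.055     ]]
pot [[ 0.43718618 -0.02672468  0.05      ]]
ball [[ 0.52684486 -0.01961057  0.25      ]]
```

Emit:
{"name": "move_arm", "arguments": {"moves": [[20,20,0,0,0,7,-1],[40,40,0,0,0,15,-1],[65,65,0,0,0,23,-1],[90,90,0,0,0,31,-1],[115,115,0,0,0,39,-1],[140,140,0,0,0,47,-1],[160,160,0,0,0,55,-1],[180,180,0,0,0,63,-1]]}}

```text
t: 0.9
tool_pos: [0.4114, -0.318, 0.3036]
tcp_rot: [-2.256, -2.185, 0.0]
wrist_force: [0.3, -0.7, -0.5]
grip_width: -0.0001
gripper_force: 0.0
```

Emit:
{"name": "move_arm", "arguments": {"moves": [[20,20,0,0,0,8,-1],[40,40,-10,0,0,16,-1],[60,60,-20,0,0,24,-1],[80,80,-40,0,0,32,-1],[100,95,-60,0,0,40,-1],[120,110,-80,0,0,48,-1],[128,125,-90,0,0,56,-1],[131,130,-90,0,0,64,-1]]}}

```text
t: 1.7
tool_pos: [0.5412, -0.1871, 0.2113]
tcp_rot: [-0.752, -3.046, -0.002]
wrist_force: [0.6, -0.1, 0.6]
grip_width: -0.0002
gripper_force: 0.0
```

Emit:
{"name": "move_arm", "arguments": {"moves": [[0,0,0,0,0,8,-1],[0,0,0,0,0,16,-1],[0,0,0,0,0,22.7,-1],[0,0,0,0,0,22.7,-1],[0,0,0,0,0,22.7,-1]]}}

```text
t: 2.2
tool_pos: [0.5415, -0.1892, 0.2136]
tcp_rot: [-0.155, -3.137, -0.0]
wrist_force: [0.6, 0.0, 0.5]
grip_width: 0.0001
gripper_force: 0.0
```

```bash
cat >> h.py <<'E'
def st():
    from scipy.spatial.transform import Rotation as R
    o=observe();M=R.from_rotvec(o['tcp_rot']).as_matrix()
    print('t',round(o['t'],2),'tcp',o['tool_pos'].round(4),'yaw y',np.degrees(np.arctan2(M[1,1],M[0,1])).round(2),'z',M[:,2].round(3),'F',o['wrist_force'].round(2),'w',o['grip_width'].round(4),'q',o['qpos'].round(2))
E
python3 - <<'E'
from h import *
st();a=save('wrist','w1.png')
E
```

```text
Traceback (most recent call last):
  File "h.py", line 17, in st
    print('t',round(o['t'],2),'tcp',o['tool_pos'].round(4),'yaw y',np.degrees(np.arctan2(M[1,1],M[0,1])).round(2),'z',M[:,2].round(3),'F',o['wrist_force'].round(2),'w',o['grip_width'].round(4),'q',o['qpos'].round(2))
                                                                                                                                                                        ^^^^^^^^^^^^^^^^^^^^^
AttributeError: 'float' object has no attribute 'round'
```

```bash
sed -i "s/o\['grip_width'\].round(4)/round(o['grip_width'],4)/" h.py
python3 - <<'E'
from h import *
st();a=save('wrist','w1.png')
E
```

```text
t 2.2 tcp [ 0.5415 -0.1892  0.2136] yaw y 84.36 z [-0.001  0.    -1.   ] F [0.6  0.02 0.49] w 0.0001 q [-0.46  0.44 -0.26  0.87  0.   -0.37]
```

View pics/w1.png

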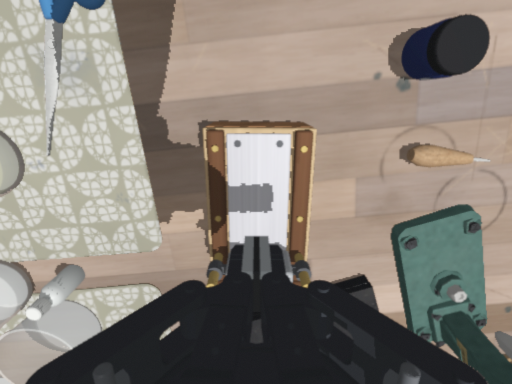

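The wrist view shows the plate square to the gripper: front corners about (228,134) and (291,134), dots at (238,143) and (280,143), and the shut fingertips over the plate's centre line at column 257.

```bash
python3 - <<'E'
from h import *
print(pix2world('wrist',[(228,134),(291,134),(238,143),(280,143)],.058).round(4))
E
```

```text
[[ 0.4827 -0.2062  0.058 ]
 [ 0.4876 -0.1564  0.058 ]
 [ 0.4906 -0.1992  0.058 ]
 [ 0.4939 -0.1656  0.058 ]]
```

Emit:
{"name": "move_arm", "arguments": {"moves": [[0,0,-15,0,0,0,-1],[0,0,-30,0,0,0,-1],[0,0,-45,0,0,0,-1],[0,0,-55,0,0,0,-1],[0,0,-65,0,0,0,-1],[0,0,-70,0,0,0,-1],[0,0,-73,0,0,0,-1],[0,0,-75,0,0,0,-1]]}}

```text
t: 3.05
tool_pos: [0.5419, -0.1894, 0.139]
tcp_rot: [0.151, 3.138, -0.0]
wrist_force: [0.1, 0.5, -0.3]
grip_width: -0.0
gripper_force: 0.0
```

Emit:
{"name": "move_arm", "arguments": {"moves": [[0,0,-1,0,0,0,-1],[0,0,-2,0,0,0,-1],[0,0,-2.8,0,0,0,-1],[0,0,-3.5,0,0,0,-1],[0,0,-4.2,0,0,0,-1],[0,0,-4.8,0,0,0,-1],[0,0,-5.4,0,0,0,-1],[0,0,-6,0,0,0,-1]]}}

```text
t: 3.85
tool_pos: [0.5417, -0.1893, 0.1329]
tcp_rot: [0.151, 3.138, -0.0]
wrist_force: [-0.6, 0.3, -0.4]
grip_width: -0.0002
gripper_force: 0.0
```

Emit:
{"name": "move_arm", "arguments": {"moves": [[0,0,-0.3,0,0,0,-1],[0,0,-0.6,0,0,0,-1],[0,0,-0.9,0,0,0,-1],[0,0,-1.2,0,0,0,-1],[0,0,-1.2,0,0,0,-1]]}}

```text
t: 4.35
tool_pos: [0.5417, -0.1893, 0.1316]
tcp_rot: [-0.151, -3.138, -0.0]
wrist_force: [0.0, -0.4, 1.0]
grip_width: 0.0001
gripper_force: 0.0
```

Emit:
{"name": "move_arm", "arguments": {"moves": [[0,0,-0.2,0,0,0,-1],[0,0,-0.4,0,0,0,-1],[0,0,-0.6,0,0,0,-1],[0,0,-0.6,0,0,0,-1]]}}

```text
t: 4.75
tool_pos: [0.5417, -0.1893, 0.1311]
tcp_rot: [0.151, 3.138, -0.0]
wrist_force: [-0.2, 0.5, 0.4]
grip_width: -0.0002
gripper_force: 0.0
```

Emit:
{"name": "move_arm", "arguments": {"moves": [[0,0,-0.2,0,0,0,-1],[0,0,-0.4,0,0,0,-1],[0,0,-0.6,0,0,0,-1],[0,0,-0.6,0,0,0,-1]]}}

```text
t: 5.15
tool_pos: [0.5417, -0.1893, 0.1307]
tcp_rot: [0.151, 3.138, -0.0]
wrist_force: [-1.7, -0.1, 2.4]
grip_width: -0.0004
gripper_force: 1.3
```

Emit:
{"name": "move_arm", "arguments": {"moves": [[0,0,-0.2,0,0,0,-1],[0,0,-0.4,0,0,0,-1],[0,0,-0.6,0,0,0,-1],[0,0,-0.6,0,0,0,-1]]}}

```text
t: 5.55
tool_pos: [0.5417, -0.1893, 0.1307]
tcp_rot: [0.151, 3.138, -0.0]
wrist_force: [-2.9, 0.1, 8.1]
grip_width: -0.0002
gripper_force: 3.9
```

Emit:
{"name": "move_arm", "arguments": {"moves": [[0,0,-0.2,0,0,0,-1],[0,0,-0.4,0,0,0,-1],[0,0,-0.6,0,0,0,-1],[0,0,-0.6,0,0,0,-1]]}}

```text
t: 5.95
tool_pos: [0.5419, -0.1894, 0.1307]
tcp_rot: [0.151, 3.137, -0.001]
wrist_force: [-2.9, 1.3, 11.6]
grip_width: 0.0001
gripper_force: 5.9
```

Emit:
{"name": "move_arm", "arguments": {"moves": [[-0.8,0.1,0,0,0,0,-1],[-1.6,0.2,0,0,0,0,-1],[-2.4,0.2,0,0,0,0,-1],[-3.2,0.3,0,0,0,0,-1],[-4,0.4,0,0,0,0,-1],[-4.8,0.5,0,0,0,0,-1],[-5.6,0.5,0,0,0,0,-1],[-6.4,0.6,0,0,0,0,-1]]}}

```text
t: 6.75
tool_pos: [0.5373, -0.1895, 0.1307]
tcp_rot: [0.15, 3.133, -0.002]
wrist_force: [2.6, 0.6, 5.8]
grip_width: 0.0
gripper_force: 2.8
```

```bash
python3 - <<'E'
from h import *
st();b=save('wrist','w2.png')
cv2.imwrite('pics/w2c.png',cv2.resize(b[80:300,170:350],None,fx=3,fy=2.7))
E
```

```text
t 6.75 tcp [ 0.5373 -0.1895  0.1307] yaw y 84.51 z [ 0.005 -0.002 -1.   ] F [2.65 0.57 5.76] w 0.0 q [-0.47  0.53 -0.37  0.67  0.   -0.37]
```

View pics/w2c.png

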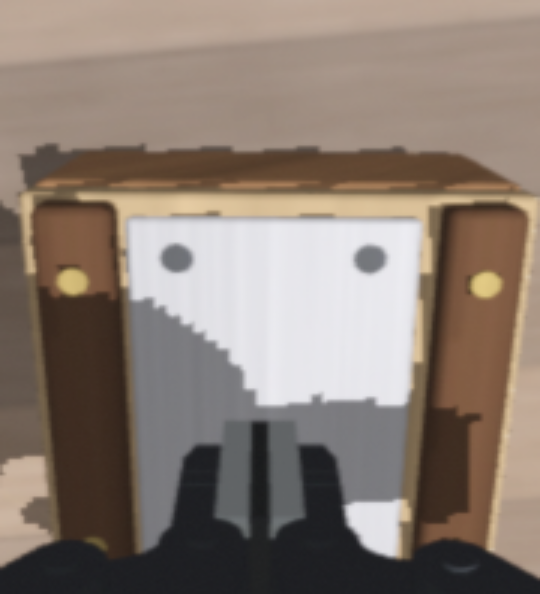

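```bash
python3 - <<'E'
from h import *
f=lambda x,y:(170+x/3,80+y/2.7)
print(pix2world('wrist',[f(128,217),f(420,219),f(176,258),f(370,259)],.058).round(4))
print(pix2world('wrist',[f(128,190),f(420,190)],.055).round(4))
E
```

```text
[[ 0.4821 -0.2071  0.058 ]
 [ 0.4873 -0.157   0.058 ]
 [ 0.4909 -0.1999  0.058 ]
 [ 0.4944 -0.166   0.058 ]]
[[ 0.4774 -0.2069  0.055 ]
 [ 0.4823 -0.1563  0.055 ]]
```

The plate's front is still about 4.5 mm behind the edge, so the fingertips slipped at a 5.8 N normal force. I'll press a little harder.

Emit:
{"name": "move_arm", "arguments": {"moves": [[0,0,-0.2,0,0,0,-1],[0,0,-0.4,0,0,0,-1],[0,0,-0.6,0,0,0,-1],[0,0,-0.7,0,0,0,-1],[0,0,-0.8,0,0,0,-1],[0,0,-0.8,0,0,0,-1]]}}

```text
t: 7.4
tool_pos: [0.5372, -0.1894, 0.1306]
tcp_rot: [0.15, 3.133, -0.003]
wrist_force: [-0.1, -0.0, 13.4]
grip_width: -0.0001
gripper_force: 6.1
```

Emit:
{"name": "move_arm", "arguments": {"moves": [[-0.5,0,0,0,0,0,-1],[-1,0.1,0,0,0,0,-1],[-1.5,0.1,0,0,0,0,-1],[-2,0.2,0,0,0,0,-1],[-2.5,0.2,0,0,0,0,-1],[-3,0.3,0,0,0,0,-1]]}}

```text
t: 8.0
tool_pos: [0.5354, -0.1895, 0.1306]
tcp_rot: [0.15, 3.131, -0.003]
wrist_force: [4.1, -0.3, 8.2]
grip_width: 0.0
gripper_force: 4.2
```

```bash
cat >> h.py <<'E'
def front(crop=(100,200)):
    # dots (dark blobs on bright plate) -> plate front middle on world
    c=get_calibration('wrist');b=get_image('wrist');g=cv2.cvtColor(b,cv2.COLOR_BGR2GRAY)
    cv2.imwrite('pics/last.png',b)
    r=g[60:260,205:315];m=((r<170)).astype(np.uint8)
    n,l,s,ce=cv2.connectedComponentsWithStats(m)
    d=[(ce[i]+[205,60]) for i in range(1,n) if 25<s[i,4]<160 and .7<s[i,2]/s[i,3]<1.4]
    print('dots',np.round(d,1).tolist(),pix2world('wrist',d,.058,c).round(4).tolist() if d else '')
E
python3 - <<'E'
from h import *
st();front()
E
```

```text
t 8.0 tcp [ 0.5354 -0.1895  0.1306] yaw y 84.52 z [ 0.007 -0.002 -1.   ] F [ 4.07 -0.34  8.18] w 0.0 q [-0.47  0.53 -0.37  0.67  0.   -0.37]
dots [[228.3, 175.6], [292.7, 175.8]] [[0.4892, -0.2002, 0.058], [0.4925, -0.1665, 0.058]]
```

The dots moved 1.8 mm together with the finger, so the plate now slides.

Emit:
{"name": "move_arm", "arguments": {"moves": [[0,0,-0.25,0,0,0,-1],[-0.5,0.1,-0.5,0,0,0,-1],[-1.3,0.1,-0.5,0,0,0,-1],[-2.1,0.2,-0.5,0,0,0,-1],[-2.9,0.3,-0.5,0,0,0,-1],[-3.7,0.4,-0.5,0,0,0,-1],[-4.5,0.4,-0.5,0,0,0,-1],[-5.3,0.5,-0.5,0,0,0,-1]]}}

```text
t: 8.85
tool_pos: [0.5306, -0.1893, 0.1306]
tcp_rot: [0.15, 3.129, -0.004]
wrist_force: [4.2, -0.4, 10.0]
grip_width: -0.0002
gripper_force: 5.3
```

```bash
python3 - <<'E'
from h import *
st();front()
E
```

```text
t 8.85 tcp [ 0.5306 -0.1893  0.1306] yaw y 84.51 z [ 0.009 -0.003 -1.   ] F [ 4.17 -0.35  9.99] w -0.0002 q [-0.47  0.52 -0.39  0.66  0.   -0.38]
dots [[228.5, 175.6], [292.9, 175.9]] [[0.4845, -0.2, 0.058], [0.4879, -0.1662, 0.058]]
```

Emit:
{"name": "move_arm", "arguments": {"moves": [[-1.2,0.1,-0.1,0,0,0,-1],[-2.4,0.2,-0.1,0,0,0,-1],[-3.6,0.3,-0.1,0,0,0,-1],[-4.8,0.5,-0.1,0,0,0,-1],[-6,0.6,-0.1,0,0,0,-1],[-7.2,0.7,-0.1,0,0,0,-1],[-8.4,0.8,-0.1,0,0,0,-1],[-9.6,0.9,-0.1,0,0,0,-1]]}}

```text
t: 9.7
tool_pos: [0.5211, -0.1885, 0.1306]
tcp_rot: [0.15, 3.129, -0.004]
wrist_force: [3.4, -0.1, 11.3]
grip_width: 0.0001
gripper_force: 5.6
```

Emit:
{"name": "move_arm", "arguments": {"moves": [[-1.2,0.1,0,0,0,0,-1],[-2.4,0.2,0,0,0,0,-1],[-3.6,0.3,0,0,0,0,-1],[-4.8,0.5,0,0,0,0,-1],[-6,0.6,0,0,0,0,-1],[-7.2,0.7,0,0,0,0,-1],[-8.4,0.8,0,0,0,0,-1],[-9.6,0.9,0,0,0,0,-1]]}}

```text
t: 10.5
tool_pos: [0.5109, -0.1876, 0.1306]
tcp_rot: [0.15, 3.13, -0.005]
wrist_force: [2.4, -0.4, 12.4]
grip_width: 0.0001
gripper_force: 6.4
```

```bash
python3 - <<'E'
from h import *
st();front()
E
```

```text
t 10.5 tcp [ 0.5109 -0.1876  0.1306] yaw y 84.5 z [ 0.008 -0.003 -1.   ] F [ 2.43 -0.4  12.45] w 0.0001 q [-0.49  0.49 -0.44  0.63  0.   -0.39]
dots [[228.5, 175.6], [292.9, 175.9]] [[0.4648, -0.1982, 0.058], [0.4682, -0.1645, 0.058]]
```

Emit:
{"name": "move_arm", "arguments": {"moves": [[-1.2,0.1,0.2,0,0,0,-1],[-2.4,0.2,0.3,0,0,0,-1],[-3.6,0.3,0.3,0,0,0,-1],[-4.8,0.5,0.3,0,0,0,-1],[-6,0.6,0.3,0,0,0,-1],[-7.2,0.7,0.3,0,0,0,-1],[-8.4,0.8,0.3,0,0,0,-1],[-9.6,0.9,0.3,0,0,0,-1]]}}

```text
t: 11.35
tool_pos: [0.5012, -0.1866, 0.1306]
tcp_rot: [0.15, 3.131, -0.004]
wrist_force: [2.0, -0.0, 11.9]
grip_width: -0.0004
gripper_force: 6.0
```

Emit:
{"name": "move_arm", "arguments": {"moves": [[-1.2,0.1,0.2,0,0,0,-1],[-2.4,0.2,0.2,0,0,0,-1],[-3.6,0.3,0.2,0,0,0,-1],[-4.8,0.5,0.2,0,0,0,-1],[-6,0.6,0.2,0,0,0,-1],[-7.2,0.7,0.2,0,0,0,-1],[-8.4,0.8,0.2,0,0,0,-1],[-9.3,0.9,0.2,0,0,0,-1]]}}

```text
t: 12.15
tool_pos: [0.4917, -0.1856, 0.1306]
tcp_rot: [0.15, 3.131, -0.004]
wrist_force: [2.0, -0.1, 11.4]
grip_width: -0.0001
gripper_force: 5.6
```

```bash
python3 - <<'E'
from h import *
st();front()
E
```

```text
t 12.15 tcp [ 0.4917 -0.1856  0.1306] yaw y 84.5 z [ 0.007 -0.003 -1.   ] F [ 1.98 -0.13 11.38] w -0.0001 q [-0.5   0.46 -0.49  0.61  0.   -0.41]
dots [[228.5, 175.6], [292.9, 175.8]] [[0.4455, -0.1963, 0.058], [0.4489, -0.1626, 0.058]]
```

Emit:
{"name": "move_arm", "arguments": {"moves": [[0,0,0.6,0,0,0,-1],[0,0,1.2,0,0,0,-1],[0,0,2.5,0,0,0,-1],[0,0,6,0,0,0,-1],[0,0,16,0,0,0,-1],[-15,2,31,0,0,0,1],[-33,5,50,0,0,0,1],[-33,5,61,0,0,0,1]]}}

```text
t: 13.0
tool_pos: [0.4542, -0.1787, 0.1905]
tcp_rot: [-0.151, -3.136, -0.001]
wrist_force: [0.6, -0.3, -0.4]
grip_width: 0.0434
gripper_force: 0.0
```

Emit:
{"name": "move_arm", "arguments": {"moves": [[0,0,0,0,0,0,1],[0,0,0,0,0,0,1],[0,0,0,0,0,0,1],[0,0,0,0,0,0,1]]}}

```text
t: 13.4
tool_pos: [0.4559, -0.1792, 0.1886]
tcp_rot: [-0.15, -3.137, -0.001]
wrist_force: [0.3, 0.8, -0.8]
grip_width: 0.0855
gripper_force: 0.0
```

```bash
python3 - <<'E'
from h import *
st();front()
E
```

```text
t 13.4 tcp [ 0.4559 -0.1792  0.1886] yaw y 84.51 z [-0.001  0.001 -1.   ] F [ 0.31  0.79 -0.84] w 0.0855 q [-0.53  0.33 -0.51  0.73  0.   -0.43]
dots []
```

View pics/last.png

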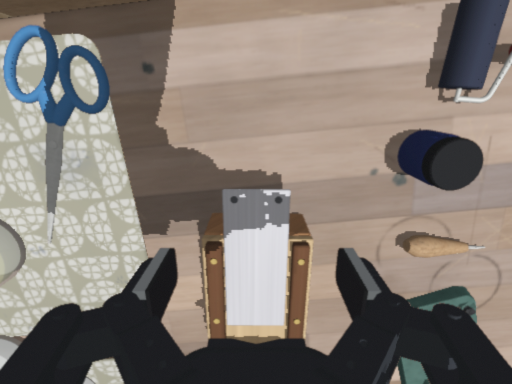

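The wrist view shows the plate overhanging and lying flat: front edge at row 189 (columns 223–290), dots at (234,199) and (278,199), jig edge at row ~237. The open fingers straddle it evenly.

```bash
python3 - <<'E'
from h import *
print(pix2world('wrist',[(223,189),(290,189),(234,199),(278,199)],.058).round(4))
print(pix2world('wrist',[(223,238),(290,238)],.055).round(4))
E
```

```text
[[ 0.4344 -0.2024  0.058 ]
 [ 0.4393 -0.1521  0.058 ]
 [ 0.4432 -0.1951  0.058 ]
 [ 0.4464 -0.1617  0.058 ]]
[[ 0.477  -0.2085  0.055 ]
 [ 0.4822 -0.1542  0.055 ]]
```

Emit:
{"name": "move_arm", "arguments": {"moves": [[1,0,-20,0,0,0,1],[1,0,-40,0,0,0,1],[1,0,-55,0,0,0,1],[1,0,-65,0,0,0,1],[1,0,-73,0,0,0,1],[1,0,-79,0,0,0,1],[1,0,-82,0,0,0,1],[1,0,-82,0,0,0,1]]}}

```text
t: 14.25
tool_pos: [0.4569, -0.1793, 0.1073]
tcp_rot: [-0.151, -3.138, -0.0]
wrist_force: [-0.5, 0.2, 0.1]
grip_width: 0.0858
gripper_force: 0.0
```

Emit:
{"name": "move_arm", "arguments": {"moves": [[0,0,0,0,0,0,0.6],[0,0,0,0,0,0,0.5],[0,0,0,0,0,0,0.4],[0,0,0,0,0,0,0.35],[0,0,0,0,0,0,0.3],[0,0,0,0,0,0,0.27],[0,0,0,0,0,0,0.25],[0,0,0,0,0,0,0.25]]}}

```text
t: 15.05
tool_pos: [0.4569, -0.1793, 0.1074]
tcp_rot: [-0.151, -3.138, -0.0]
wrist_force: [0.3, 0.9, -0.1]
grip_width: 0.0532
gripper_force: 0.0
```

Emit:
{"name": "move_arm", "arguments": {"moves": [[0,0,0,0,0,0,0.22],[0,0,0,0,0,0,0.2],[0,0,0,0,0,0,0.15],[0,0,0,0,0,0,0],[0,0,0,0,0,0,-1],[0,0,0,0,0,0,-1],[0,0,0,0,0,0,-1]]}}

```text
t: 15.75
tool_pos: [0.457, -0.1793, 0.1075]
tcp_rot: [0.151, 3.138, -0.0]
wrist_force: [0.0, 0.6, 3.0]
grip_width: 0.0497
gripper_force: 61.5
```

Emit:
{"name": "move_arm", "arguments": {"moves": [[0,0,1,0,0,0,-1],[0,0,2,0,0,0,-1],[0,0,4,0,0,0,-1],[0,0,7,0,0,0,-1],[0,0,12,0,0,0,-1],[0,0,20,0,0,0,-1],[0,0,28,0,0,0,-1],[0,0,30,0,0,0,-1]]}}

```text
t: 16.55
tool_pos: [0.4576, -0.1797, 0.1387]
tcp_rot: [0.151, 3.136, -0.002]
wrist_force: [-0.1, 0.1, -0.7]
grip_width: 0.0499
gripper_force: 62.2
```

```bash
python3 - <<'E'
from h import *
st();w=save('wrist','w4.png');s=save('scene','s4.png')
cv2.imwrite('pics/c4.png',np.hstack([cv2.resize(w[150:350,150:360],None,fx=1.9,fy=2.5),cv2.resize(s[120:220,220:330],None,fx=3.6,fy=5)]))
E
```

```text
t 16.55 tcp [ 0.4576 -0.1797  0.1387] yaw y 84.5 z [ 0.002 -0.001 -1.   ] F [-0.09  0.1  -0.69] w 0.0499 q [-0.52  0.4  -0.56  0.6   0.   -0.43]
```

View pics/c4.png

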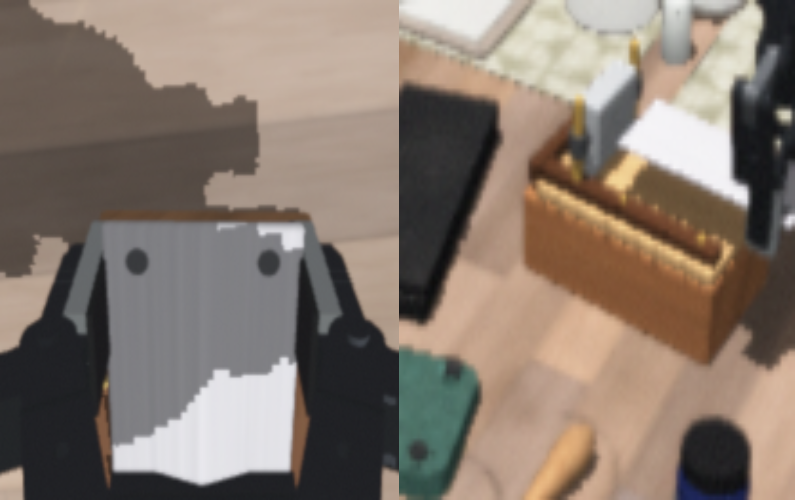

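The plate is held level between both pads. Now I refine its pose in the gripper, and cross-check the stand in the scene view.

```bash
python3 - <<'E'
from h import *
P=pix2world('wrist',[(222.1,254.8),(291,255.2),(204.2,238.8),(312.1,238.8)],.0892)
o=observe()['tool_pos'];print(P.round(4),((P[2]+P[3])/2-o).round(4),np.linalg.norm(P[2]-P[3]),np.linalg.norm(P[0]-P[1]))
s=cv2.imread('pics/scene0.png')
cv2.imwrite('pics/s0c.png',cv2.resize(s[235:305,155:235],None,fx=8,fy=8,interpolation=cv2.INTER_CUBIC))
E
```

```text
[[ 0.4437 -0.1951  0.0892]
 [ 0.4471 -0.1619  0.0892]
 [ 0.4343 -0.2024  0.0892]
 [ 0.4392 -0.1514  0.0892]] [-0.0206  0.0026 -0.0489] 0.05127627752221855 0.0334488211621861
```

View pics/s0c.png

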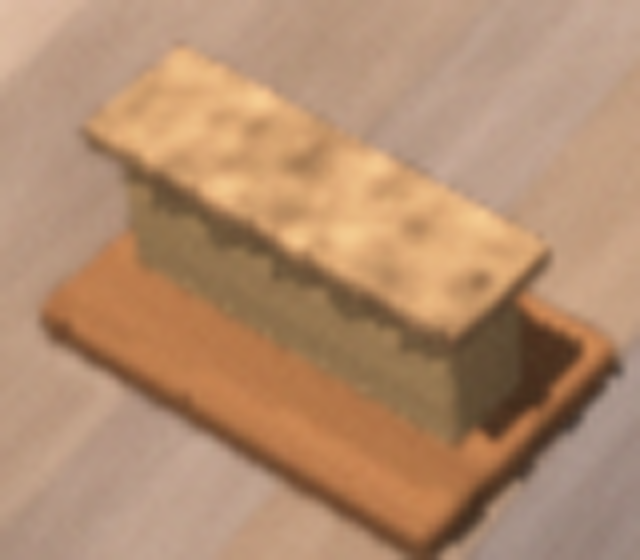

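The cork top's corners in this crop are at (182,46), (550,250), (455,340) and (86,126).

```bash
python3 - <<'E'
from h import *
f=lambda x,y:(155+(x+.5)/8-.5,235+(y+.5)/8-.5)
S=pix2world('scene',[f(*p) for p in[(455,340),(550,250),(182,46),(86,126)]],.058)
ax=(S[2]+S[3]-S[0]-S[1])/2
print(S.round(4).tolist(),S.mean(0),np.linalg.norm(ax),np.degrees(np.arctan2(ax[1],ax[0])))
yaw=np.radians(-4.7);x=np.array([np.cos(yaw),np.sin(yaw)])
print('tcp target',np.array([.5592,.2167])-x*(.065-.0207))
E
```

```text
[[0.5066, 0.2405, 0.058], [0.5027, 0.2081, 0.058], [0.6138, 0.1951, 0.058], [0.6168, 0.2275, 0.058]] [0.55995893 0.21781746 0.058     ] 0.11136593942762596 -6.6903399528413106
tcp target [0.51504896 0.22032988]
```

Emit:
{"name": "move_arm", "arguments": {"moves": [[0,0,15,0,0,0,-1],[-15,0,32,0,0,0,-1],[-32,8,48,0,0,0,-1],[-48,20,58,0,0,0,-1],[-62,35,60,0,0,0,-1],[-72,55,60,0,0,0,-1],[-78,78,60,0,0,0,-1],[-78,100,60,0,0,0,-1]]}}

```text
t: 17.45
tool_pos: [0.3776, -0.0784, 0.1972]
tcp_rot: [-0.152, -3.137, -0.001]
wrist_force: [0.4, -0.5, -0.6]
grip_width: 0.0497
gripper_force: 62.4
```

Emit:
{"name": "move_arm", "arguments": {"moves": [[0,25,0,0,0,0,-1],[0,50,0,0,0,0,-1],[0,75,0,0,0,0,-1],[0,100,0,0,0,0,-1],[0,125,0,0,0,0,-1],[0,150,0,0,0,0,-1],[0,175,0,0,0,0,-1],[0,200,0,0,0,0,-1]]}}

```text
t: 18.25
tool_pos: [0.3786, 0.1217, 0.1973]
tcp_rot: [-0.151, -3.138, 0.0]
wrist_force: [0.1, -0.4, -2.6]
grip_width: 0.0504
gripper_force: 62.4
```

Emit:
{"name": "move_arm", "arguments": {"moves": [[5,25,0,0,0,0,-1],[14,50,0,0,0,0.2,-1],[30,70,0,0,0,0.5,-1],[50,85,0,0,0,0.5,-1],[72,95,0,0,0,0.5,-1],[94,100,0,0,0,0.5,-1],[115,101,0,0,0,0.5,-1],[126,101,0,0,0,0.5,-1]]}}

```text
t: 19.05
tool_pos: [0.5063, 0.222, 0.1971]
tcp_rot: [0.137, 3.138, 0.0]
wrist_force: [-0.0, 0.8, -0.8]
grip_width: 0.05
gripper_force: 62.4
```

```bash
python3 - <<'E'
from h import *
st()
E
```

```text
t 19.05 tcp [0.5063 0.222  0.1971] yaw y 85.0 z [ 0.001  0.    -1.   ] F [-0.02  0.75 -0.79] w 0.05 q [ 0.28  0.42 -0.34  0.81  0.    0.37]
```

Emit:
{"name": "move_arm", "arguments": {"moves": [[5,-1,-15,0,0,0,-1],[9,-1,-30,0,0,0,-1],[9,-1,-45,0,0,0,-1],[9,-1,-58,0,0,0,-1],[9,-1,-68,0,0,0,-1],[9,-1,-75,0,0,0,-1],[9,-1,-77,0,0,0,-1],[9,-1,-77,0,0,0,-1]]}}

```text
t: 19.85
tool_pos: [0.5138, 0.2207, 0.1203]
tcp_rot: [-0.137, -3.138, 0.0]
wrist_force: [0.2, -0.4, -1.3]
grip_width: 0.0495
gripper_force: 62.4
```

```bash
python3 - <<'E'
from h import *
st();s=save('scene','s5.png');t=save('top','t5.png')
cv2.imwrite('pics/c5.png',np.hstack([cv2.resize(s[220:310,145:245],(480,432)),cv2.resize(t[135:225,115:180],(312,432))]))
E
```

```text
t 19.85 tcp [0.5138 0.2207 0.1203] yaw y 85.0 z [-0. -0. -1.] F [ 0.2  -0.41 -1.31] w 0.0495 q [ 0.27  0.53 -0.4   0.64  0.    0.36]
```

View pics/c5.png

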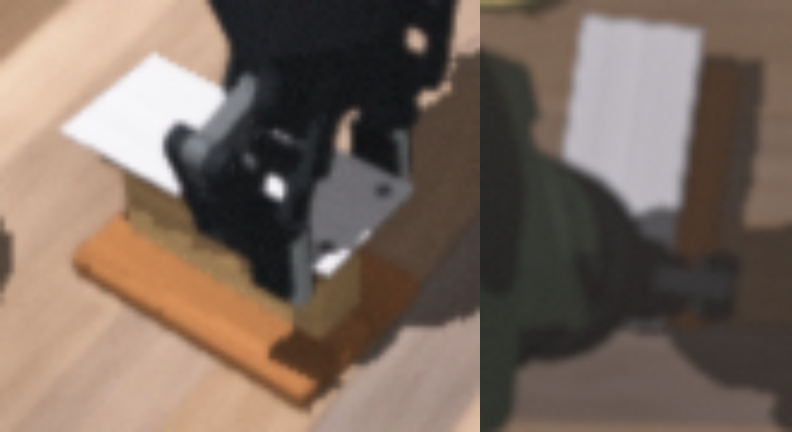

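```bash
python3 - <<'E'
from h import *
S=pix2world('scene',[(176.6,230.7),(157.8,247),(230.7,259),(212.6,276.5)],.0705)
T=pix2world('top',[(136.8,137.8),(161.4,140.7)],.0705)
print(S.round(4),S.mean(0)); print(T.round(4),T.mean(0))
x=np.array([.9962,-.0872]);print('expected rear',np.array([.5138,.2207])+x*.1093)
E
```

```text
[[0.622  0.1845 0.0705]
 [0.6248 0.2368 0.0705]
 [0.4934 0.1977 0.0705]
 [0.4989 0.2475 0.0705]] [0.55977603 0.2166218  0.0705    ]
[[0.6273 0.2328 0.0705]
 [0.6224 0.1818 0.0705]] [0.62485146 0.20730774 0.0705    ]
expected rear [0.62268466 0.21116904]
```

Emit:
{"name": "move_arm", "arguments": {"moves": [[0,1,-1,0,0,0,-1],[0,2,-2,0,0,0,-1],[0,2,-3,0,0,0,-1],[0,2,-4,0,0,0,-1],[0,2,-5,0,0,0,-1],[0,2,-5.8,0,0,0,-1],[0,2,-6.5,0,0,0,-1],[0,2,-7,0,0,0,-1]]}}

```text
t: 20.75
tool_pos: [0.5139, 0.2227, 0.1133]
tcp_rot: [-0.137, -3.139, 0.0]
wrist_force: [-0.7, 0.3, -0.1]
grip_width: 0.0502
gripper_force: 62.4
```

Emit:
{"name": "move_arm", "arguments": {"moves": [[0,0,-0.3,0,0,0,-1],[0,0,-0.6,0,0,0,-1],[0,0,-0.9,0,0,0,-1],[0,0,-1.2,0,0,0,-1],[0,0,-1.2,0,0,0,-1]]}}

```text
t: 21.25
tool_pos: [0.5139, 0.2227, 0.1122]
tcp_rot: [-0.137, -3.139, 0.0]
wrist_force: [-0.7, -0.1, -1.1]
grip_width: 0.0501
gripper_force: 62.4
```

Emit:
{"name": "move_arm", "arguments": {"moves": [[0,0,-0.3,0,0,0,-1],[0,0,-0.6,0,0,0,-1],[0,0,-0.8,0,0,0,-1],[0,0,-0.8,0,0,0,-1]]}}

```text
t: 21.65
tool_pos: [0.5139, 0.2227, 0.1114]
tcp_rot: [0.137, 3.139, -0.0]
wrist_force: [0.1, 0.1, -2.1]
grip_width: 0.0501
gripper_force: 62.4
```

Emit:
{"name": "move_arm", "arguments": {"moves": [[0,0,-0.3,0,0,0,-1],[0,0,-0.6,0,0,0,-1],[0,0,-0.8,0,0,0,-1],[0,0,-0.8,0,0,0,-1]]}}

```text
t: 22.05
tool_pos: [0.514, 0.2227, 0.1109]
tcp_rot: [0.137, 3.138, 0.0]
wrist_force: [-1.6, -1.1, 3.4]
grip_width: 0.0498
gripper_force: 62.7
```

Emit:
{"name": "move_arm", "arguments": {"moves": [[0,0,-0.3,0,0,0,-1],[0,0,-0.6,0,0,0,-1],[0,0,-0.8,0,0,0,-1],[0,0,-0.8,0,0,0,-1]]}}

```text
t: 22.45
tool_pos: [0.514, 0.2227, 0.1108]
tcp_rot: [0.137, 3.138, 0.0]
wrist_force: [-3.5, -0.3, 10.4]
grip_width: 0.05
gripper_force: 63.1
```

Emit:
{"name": "move_arm", "arguments": {"moves": [[0,0,0.4,0,0,0,-1],[0,0,0.7,0,0,0,-1],[0,0,0.7,0,0,0,0.3],[0,0,0.7,0,0,0,0.5],[0,0,0.7,0,0,0,1],[0,0,0.7,0,0,0,1],[0,0,0.7,0,0,0,1],[0,0,0.7,0,0,0,1]]}}

```text
t: 23.25
tool_pos: [0.5139, 0.2227, 0.1104]
tcp_rot: [-0.137, -3.139, 0.0]
wrist_force: [0.8, 0.1, -0.5]
grip_width: 0.0854
gripper_force: 0.0
```

Emit:
{"name": "move_arm", "arguments": {"moves": [[0,0,5,0,0,0,1],[0,0,15,0,0,0,1],[0,0,35,0,0,0,1],[0,0,60,0,0,0,1],[-20,0,80,0,0,0,1],[-60,0,95,0,0,0,1],[-100,0,100,0,0,0,1],[-150,0,100,0,0,0,1]]}}

```text
t: 24.05
tool_pos: [0.3644, 0.2231, 0.2124]
tcp_rot: [0.139, 3.134, 0.003]
wrist_force: [0.3, 1.1, 0.1]
grip_width: 0.0851
gripper_force: 0.0
```

```bash
python3 - <<'E'
from h import *
st();s=save('scene','s6.png');t=save('top','t6.png')
cv2.imwrite('pics/c6.png',np.hstack([cv2.resize(s[220:310,145:245],(480,432)),cv2.convertScaleAbs(cv2.resize(t[135:225,115:180],(312,432)),alpha=1.3)]))
E
```

```text
t 24.05 tcp [0.3644 0.2231 0.2124] yaw y 84.94 z [ 0.004  0.002 -1.   ] F [0.33 1.08 0.1 ] w 0.0851 q [ 0.38  0.19 -0.63  0.74  0.    0.46]
```

View pics/c6.png

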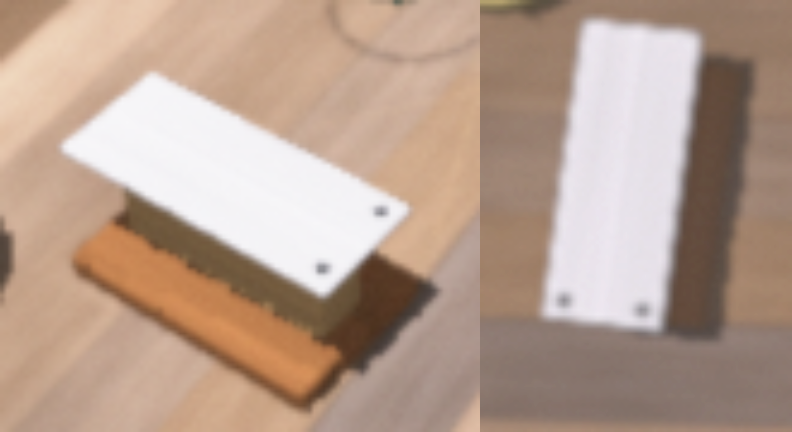

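The plate lies flat and face up on the stand. In the top half its corners are (583,19), (702,33), (664,331) and (542,317). In the scene half they are (152,72), (62,148), (410,210) and (325,298).

```bash
python3 - <<'E'
from h import *
k=lambda x,y,o,p:(o+(x+.5)/4.8-.5,p+(y+.5)/4.8-.5)
T=pix2world('top',[k(x-480,y,115,135) for x,y in[(542,317),(664,331),(702,33),(583,19)]],.061)
S=pix2world('scene',[k(x,y,145,220) for x,y in[(325,298),(410,210),(152,72),(62,148)]],.061)
for Q in(T,S):
    a=Q[2:].mean(0)-Q[:2].mean(0);print(Q.mean(0).round(4),np.degrees(np.arctan2(a[1],a[0])),np.linalg.norm(a))
E
```

```text
[0.5603 0.2164 0.061 ] -5.286632850587738 0.12967437428642803
[0.5604 0.2182 0.061 ] -6.08001395172598 0.1296749376905399
```

```bash
python3 -c "
from plant import *
print(hand_in())"
```

```text
the job is handed in; nothing more can be done
None
```

The plate is released face up and lengthways on the cork top, centred to about 1 mm in both camera views. The job was handed in at about 24 s with the arm clear, though no verdict came back; the pot and cutter were never touched on purpose, but I didn't re-check their positions.

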